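# Close the paste tub, then press the lens barrel into its V cradle

### The arm

A 6-joint arm with a two-finger parallel gripper is mounted at the origin on the work surface. World frame = base frame: x ahead of the robot, y to its left, z up, the work surface at z = 0. Lengths are in m, angles in rad, forces in N, time in s.
With the tool pointing down it reaches from about 0.3 to 0.775 m from the base axis. Payload 14.6 kg.
Tool frame: the origin (TCP) lies at the very end of the fingers, on their centre line; the grasp point (between the pads) lies 19 mm behind it; y points along the fingers, z is the direction in which the jaws open and shut, and the axes are right-handed (so a half turn about y gives the same grasp; the last joint's range is limited). The gripper opens to 94 mm and grips with 3 to 60 N. Pads are 16 mm wide; open, the fingers measure 119 mm over their backs; the gripper's body (75 mm by 177 mm) begins 78 mm behind the grasp point.
Start: joints at [-1.371, 0.3, 1.521, -0, 1.321, -0.067], TCP at [0.145, -0.531, 0.205] pointing down, gripper open.
Joint ranges: [-3.03, 3.03], [-0.79, 2.21], [0.23, 2.52], [-1.04, 4.18], [0, 3.07], [-2.55, 2.55]. Speed limits (rad/s): [2.22, 2.22, 2.57, 3.14, 3.14, 3.14].

### API

Orientations are given as [roll, pitch, yaw] about the fixed x, y, z axes, in that order (R = Rz(yaw) Ry(pitch) Rx(roll)).
In Python, from station import get_obs, camera, hand_in, masks_of gives the robot as it stands.
- The arm moves only by the shell command python3 -m jog 'ROWS' [FORCE]. ROWS is text: rows parted by semicolons, each of 7 numbers parted by spaces: the shift along the world's x, y, z in mm, then the turn, a rotation vector about the world's x, y, z in degrees, then the closure, from 0 (fully open) to 1 (shut). A call has 1 to 10 rows; each row is the pose to reach, as a shift and turn from the pose measured when the call began; what a row does not reach only later rows make up. A row lasts 1/12 s, in which the tool goes at most 41.7 mm and 7.16 degrees, less where a joint would pass 70% of its speed; a pose out of reach is approached as far as the arm can. A call with a gripper value outside its range is refused whole. The fingers move at their own pace and stop on an object; FORCE is the grip in N (left out, the last holds). Time passes only in rows, so rows that repeat a pose let the fingers close. It gives the time, the measured TCP pose, the force and the opening at its end, in the units of the state.
- get_obs(): the state, without advancing time (a new reading comes with each control period).
- camera(name): name is "side" or "top"; returns a dict with "img" (420x560x3 uint8, red, green, blue), "range_z" (420x560 float32, m along the optical axis (not along the pixel's ray), 0 where there is no reading), "fx", "fy", "cx", "cy" (pixels), "rvec" (rotation vector, rad) and "tvec" (3), from world to camera coordinates, as OpenCV has them. Camera axes: x right, y down, z forward; pixel columns grow to the right and rows downward; lengths in m; the calibration is good to about 2 mm. A picture is of the moment at which its call begins.
- hand_in(): hands the job in, once; it reports no verdict.
Trained networks look in the newest picture that a camera, given by its name, has taken for a name from the list of things; names that differ only in an ending like _2 or _b are one class to them, and where a whole thing is asked for, a point or a joint stands for the part that bears it (a point fixed in the world has none). Each returns a list of dicts, best first, with "conf" (0 to 1); they miss things now and then, are a little off and sometimes report something else, mostly with a low value. They report only what shows in the picture. A call takes as long as a camera call. They do not tell look-alikes from the thing itself.
- masks_of(thing, camera): "mask" (420x560 bool, what is visible of it) and "extent" ([left, top, right, bottom] in pixels, round what is visible of it).
The state is a dict: "time_s": time; "qpos": joint angles; "joint_vel": joint speeds; "tau": joint torques, N m; "ee_pos": TCP position; "eef_rot": TCP orientation; "force": force on the tool from outside, world axes, zero at the start; "moment": the same for the moment, N m; "grip_width": finger opening in m.
Only numpy, scipy, OpenCV 4.12 (cv2) and the standard library are available. Lean on these libraries where they do the work, as an engineer would, in place of code of your own. Each camera call takes 0.05 s, during which the arm holds its last target.

### The job

The wooden V cradle for the home-made telescope is pasted and ready. First put the loose lid on the paste tub and push it firmly down until it sits level and all the way home on the rim; then take the lens barrel from its grey egg-carton rest and, without dropping it, lay it lengthwise in the V cradle, centred between the two ends and touching both sloping sides. Finish while still pressing the barrel down into the V with about ten newtons, so that it bears on both sides: do not let up at the end, and leave the other things on the table where they are.

Things in the scene. Friction and masses are not known exactly. Their poses are not given: they have to be found in the camera images.
- tub: open white plastic tub, fixed to the table, 90 mm outer diameter, 65 mm tall, bore 84 mm; origin at the centre of its underside, z up. A stiff black rubber seal ring sits in its mouth, 3 mm below the rim: a lid set in place stands about 6 mm proud on it and takes a push of about 6 N more to slide the ring down; the ring then stays down and the lid stays put
- lid: loose white lid with an upright round wooden knob, 60 g, lying right way up on the table; origin at the centre of the underside of its plug, z up. Plug 80 mm diameter (bevelled foot) from z 0 to 9 mm, flange 96 mm diameter from 9 to 14 mm, knob 24 mm diameter from 14 to 44 mm. Fully home, the flange rests on the tub's rim and the lid's origin is 56 mm above the tub's origin
- lens: loose lens barrel: dark metal tube with pale rings and glass in both ends, plain cylinder of 40 mm diameter and 100 mm length, 130 to 250 g; origin at its middle, on its axis; its x is the axis of the cylinder (y and z turn as it rolls). Either end may face either way. It starts lying level in the rest
- rest: low grey pulp egg-carton strip, fixed, 110 mm long (x) by 64 mm wide (y), with two shallow saddles 72 mm apart on which the barrel lies along x, its axis 36 mm above the rest's origin (centre of the underside, on the table); top of the saddles 23 mm; the middle 55 mm between the saddles is open, with its floor at 8 mm
- cradle: V cradle of pale wood, fixed to the table, base 110 mm (x) by 86 mm (y), 12 mm thick; origin at the centre of its underside, x along the groove, z up. Two upright 90 degree V's, each 14 mm thick, centred 37 mm either side of the middle (about 60 mm free between them for fingers, down to the base); they reach 33 mm to each side and 56 mm up. A seated barrel lies along x with its axis 52 mm and its top 72 mm above the origin
- vee_left: the two sloping sides of the V's on the cradle's +y side, part of the cradle (same origin and axes)
- vee_right: the two sloping sides of the V's on the cradle's -y side, part of the cradle (same origin and axes)
- mug: bystander, leave alone: pale green mug, 80 mm wide, 95 mm tall; origin at its underside
- glue: bystander, leave alone: white bottle with blue cap, 56 mm wide, 150 mm tall; origin at its underside
- spool: bystander, leave alone: small wooden spool, 38 mm wide, 38 mm tall; origin at its underside
- brush: bystander, leave alone: paint brush lying flat, 150 mm long; origin near the middle of its length, on the table
- egg_tray: bystander, leave alone: grey pulp egg tray, 100 x 200 mm, 27 mm high; origin at its underside
Not all that is in view belongs to the job. What is shaped like the lens but green or purple is not meant.

How it is judged:
By the outcome, as a careful person would: the job done as asked, in the order asked, and still so for the second after the job is handed in, while the arm keeps its last pose, push and grip.
It also fails if it takes over 72 s, if anything falls off the work surface, if the arm or the gripper's body presses on something with over 40 N, if the wrist force passes 120 N, or if a joint passes its speed limit or range.

## Working session

There is one attempt and no reset: what is moved stays moved. The work goes in short steps, Python scripts to look and compute and a shell command to move; the robot and the scene stay as the last step left them, time stands still between calls to the robot, and variables do not carry over. Pictures are saved under pics/ and viewed, and the job is handed in when it is done.

```bash
ls; mkdir -p pics; cat > h.py <<'E'
import numpy as np, cv2
from station import get_obs, camera, hand_in, masks_of
def pts(c, mask=None):
    z=c["range_z"]; v,u=np.nonzero((z>0)&(mask if mask is not None else True))
    d=z[v,u]; P=np.c_[(u-c["cx"])/c["fx"]*d,(v-c["cy"])/c["fy"]*d,d]
    R=cv2.Rodrigues(np.array(c["rvec"],float))[0]
    return (P-np.array(c["tvec"]).ravel())@R, u, v
def save(c,n): cv2.imwrite(n,c["img"][:,:,::-1])
E
python3 - <<'E'
from h import *
o=get_obs(); print(o)
for n in("top","side"):
    c=camera(n); save(c,f"pics/{n}0.png")
    for t in["tub","lid","lens","rest","cradle","vee_left","vee_right","mug","glue","spool","brush","egg_tray"]:
        for m in masks_of(t,n)[:3]:
            P,u,v=pts(c,m["mask"]); 
            if len(P): print(n,t,round(m["conf"],2),m["extent"],len(P),np.median(P,0).round(3),np.percentile(P,2,0).round(3),np.percentile(P,98,0).round(3))
E
```

```text
pics
{'time_s': 0.0, 'qpos': array([-1.37055829e+00,  3.00491287e-01,  1.52158875e+00, -2.35541876e-05,
        1.32070421e+00, -6.66355027e-02]), 'joint_vel': array([-0.00040969,  0.0007062 ,  0.00101049, -0.00101118, -0.00066052,
        0.00041404]), 'tau': array([-1.91110121e-03, -5.31809235e+01, -3.52733588e+01,  7.07719359e-02,
        2.44157261e-02, -8.48927789e-05]), 'ee_pos': array([ 0.1449632 , -0.53027412,  0.20487202]), 'eef_rot': array([-1.57198680e+00,  5.65799857e-05, -2.87471331e+00]), 'force': array([-0.23024115,  1.02809355, -0.75140179]), 'moment': array([ 0.00341756, -0.05932073,  0.00188276]), 'grip_width': 0.09433287708429412}
top tub 0.79 [390.0, 267.6, 433.7, 302.4] 1181 [ 0.401 -0.343  0.042] [ 0.361 -0.385  0.005] [ 0.443 -0.301  0.065]
top lid 0.59 [144.0, 278.2, 182.5, 314.4] 1032 [0.374 0.316 0.012] [ 0.332  0.275 -0.001] [0.416 0.363 0.043]
top lens 0.92 [319.6, 193.7, 342.6, 235.1] 542 [ 0.59  -0.13   0.051] [ 0.544 -0.155  0.028] [ 0.64  -0.109  0.057]
top lens 0.84 [337.5, 281.3, 377.4, 308.5] 544 [ 0.381 -0.197  0.035] [ 0.353 -0.245  0.022] [ 0.407
[... 2594 characters left out ...]
0.108 0.056]
side vee_right 0.67 [325.9, 122.5, 358.3, 156.9] 939 [ 0.405 -0.317  0.042] [ 0.362 -0.388  0.001] [ 0.447 -0.298  0.066]
side mug 0.85 [242.3, 107.0, 278.1, 150.7] 1080 [ 0.648 -0.361  0.061] [ 0.607 -0.437  0.   ] [ 0.707 -0.349  0.096]
side glue 0.92 [218.5, 328.3, 256.7, 396.5] 1881 [0.642 0.399 0.097] [0.619 0.374 0.013] [0.668 0.411 0.151]
side spool 0.53 [345.9, 234.0, 362.7, 254.6] 305 [0.414 0.081 0.036] [0.396 0.059 0.003] [0.429 0.091 0.041]
side brush 0.94 [333.3, 194.1, 387.3, 230.3] 731 [ 0.374 -0.03   0.018] [ 0.325 -0.093 -0.001] [0.443 0.009 0.022]
side egg_tray 0.87 [167.9, 193.8, 220.6, 260.6] 2616 [0.78  0.029 0.012] [ 0.735 -0.083  0.002] [0.833 0.107 0.029]
```

View pics/top0.png

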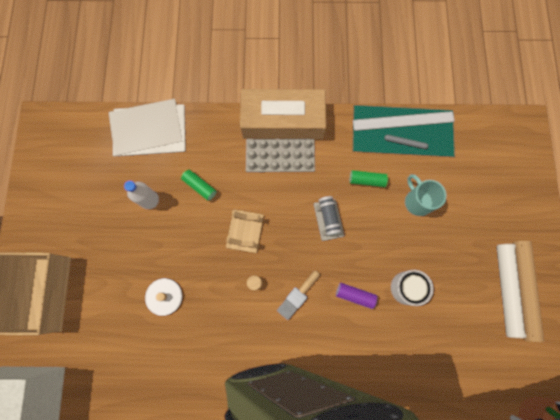

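View pics/side0.png

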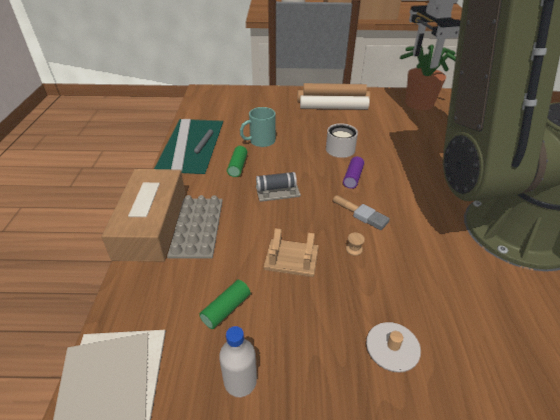

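```bash
python3 - <<'E'
from h import *
from scipy.optimize import least_squares
def circ(P):
    f=lambda p:np.hypot(P[:,0]-p[0],P[:,1]-p[1])-p[2]
    r=least_squares(f,[*P[:,:2].mean(0),.03],loss='soft_l1',f_scale=.002); return r.x.round(4), np.abs(r.fun).mean().round(4)
for n in("top","side"):
    c=camera(n); P,u,v=pts(c)
    def near(x,y,r,z0,z1): return P[(np.hypot(P[:,0]-x,P[:,1]-y)<r)&(P[:,2]>z0)&(P[:,2]<z1)]
    k=near(.374,.318,.06,.0395,.06); print(n,"knobtop",len(k),k.mean(0).round(4), (k.max(0)+k.min(0))[:2]/2)
    k=near(.374,.318,.06,.02,.04); print("knobside",len(k),circ(k))
    k=near(.374,.318,.06,.006,.02); print("flange",np.median(k[:,2]),(np.percentile(k,1,0)+np.percentile(k,99,0))/2,cv2.minEnclosingCircle(k[:,:2].astype(np.float32)))
    k=near(.404,-.343,.06,.061,.075); print("tubrim",len(k),circ(k),np.median(k[:,2]),cv2.minEnclosingCircle(k[:,:2].astype(np.float32)))
    k=near(.404,-.343,.06,.01,.055); print("tub wall",circ(k))
    k=near(.592,-.125,.07,.038,.07); print("lens",len(k),cv2.minAreaRect((k[:,:2]*1000).astype(np.float32)),np.percentile(k[:,2],[50,99]))
    t=k[k[:,2]>.052]; print("lens top",cv2.minAreaRect((t[:,:2]*1000).astype(np.float32)),t.mean(0))
    k=near(.555,.105,.09,.006,.07); print("cradle",len(k),cv2.minAreaRect((k[:,:2]*1000).astype(np.float32)),np.percentile(k[:,2],[50,99]))
    t=k[(k[:,2]>.02)]; print("vs",cv2.minAreaRect((t[:,:2]*1000).astype(np.float32)))
E
```

```text
top knobtop 55 [0.3725 0.3177 0.0427] [0.37255963 0.31892447]
knobside 32 (array([0.3727, 0.3176, 0.0111]), np.float64(0.001))
flange 0.012368625184639012 [0.37189336 0.31781446 0.01271859] ((0.37282663583755493, 0.318492591381073), 0.04852289706468582)
tubrim 262 (array([ 0.4016, -0.3443,  0.0402]), np.float64(0.0036)) 0.06259608955042764 ((0.4016380310058594, -0.3445225954055786), 0.045346952974796295)
tub wall (array([ 0.4008, -0.332 ,  0.0315]), np.float64(0.0091))
lens 519 ((593.9669189453125, -131.6656494140625), (101.43730163574219, 39.310997009277344), 11.88524341583252) [0.05126988 0.05757393]
lens top ((593.2109375, -131.14590454101562), (100.01607513427734, 25.12726593017578), 12.481237411499023) [ 0.59554254 -0.13151026  0.05419281]
cradle 1189 ((554.6932983398438, 103.583740234375), (86.1492691040039, 109.8537826538086), 80.61309814453125) [0.01147141 0.05418098]
vs ((554.9928588867188, 103.55517578125), (76.41646575927734, 88.56449890136719), 80.56848907470703)
side knobtop 141 [0.3748 0.321  0.0442] [0.37482888 0.32022661]
knobside 86 (array([0.3741, 0.3194, 0.0114]), 
[... 196 characters left out ...]
p.float64(0.0039)) 0.06305384683625608 ((0.40260112285614014, -0.34354591369628906), 0.04662981256842613)
tub wall (array([ 0.4041, -0.3411,  0.0417]), np.float64(0.0034))
lens 458 ((595.8186645507812, -126.10934448242188), (101.06450653076172, 34.737815856933594), 10.764228820800781) [0.05171282 0.05782275]
lens top ((595.64013671875, -128.41921997070312), (99.58354949951172, 29.761634826660156), 12.019320487976074) [ 0.59568843 -0.12706285  0.05503307]
cradle 1671 ((556.6312866210938, 105.35405731201172), (89.31402587890625, 110.06531524658203), 80.65338897705078) [0.01331954 0.05582553]
vs ((556.5240478515625, 106.57475280761719), (72.41825866699219, 88.30058288574219), 81.27532196044922)
```

The top view shows the lens as the dark barrel on its rest at (330,217), the cradle at (245,231), the lid at (164,297) and the tub at (412,288). The green and purple cylinders are decoys. Both cameras agree on the relative positions and on the given sizes. I'll move to the lid first.

```bash
python3 -m jog '305 430 0 0 0 0 0;305 430 0 0 0 0 0;305 430 0 0 0 0 0;305 430 0 0 0 0 0;305 430 0 0 0 0 0;305 430 0 0 0 0 0;305 430 0 0 0 0 0;305 430 0 0 0 0 0;305 430 0 0 0 0 0;305 430 0 0 0 0 0'
```

```text
time_s: 2.23
ee_pos: [0.3868, -0.1888, 0.2058]
eef_rot: [-1.57, 0.001, -2.875]
force: [1.3, -0.6, 0.5]
grip_width: 0.0938
```

```bash
python3 -m jog '0 250 -20 0 0 0 0;0 250 -20 0 0 0 0;0 250 -20 0 0 0 0;0 250 -20 0 0 0 0;0 250 -20 0 0 0 0;0 250 -20 0 0 0 0;-13 508 -100 0 0 0 0;-13 508 -100 0 0 0 0;-13 508 -100 0 0 0 0;-13 508 -100 0 0 0 0'
python3 -m jog '-13 230 -100 0 0 0 0;-13 230 -100 0 0 0 0;-13 230 -100 0 0 0 0;-13 230 -100 0 0 0 0;-13 230 -100 0 0 0 0;-13 230 -100 0 0 0 0;-13 230 -100 0 0 0 0'
```

```text
time_s: 3.07
ee_pos: [0.3783, 0.2198, 0.1367]
eef_rot: [-1.57, 0.001, -2.875]
force: [1.5, -0.9, -0.0]
grip_width: 0.0936
time_s: 3.65
ee_pos: [0.3632, 0.4534, 0.033]
eef_rot: [-1.569, -0.002, -2.872]
force: [-0.4, -0.7, -0.3]
grip_width: 0.0937
```

I wrote the second row without waiting for the first result and overshot to y=0.453. The force stayed near zero, so nothing was touched. I'll raise the arm and go back above the knob.

```bash
python3 -m jog '0 0 70 0 0 0 0;0 0 70 0 0 0 0;10 -134 70 0 0 0 0;10 -134 70 0 0 0 0;10 -134 70 0 0 0 0;10 -134 70 0 0 0 0;10 -134 70 0 0 0 0;10 -134 70 0 0 0 0;10 -134 70 0 0 0 0'
python3 - <<'E'
from h import *
for n in("top","side"):
    c=camera(n); save(c,f"pics/{n}1.png"); P,u,v=pts(c)
    k=P[(np.hypot(P[:,0]-.374,P[:,1]-.318)<.06)&(P[:,2]>.02)&(P[:,2]<.05)]; print(len(k),k.mean(0) if len(k) else 0)
    k=P[(np.hypot(P[:,0]-.374,P[:,1]-.318)<.06)&(P[:,2]>.006)&(P[:,2]<.02)]; print(cv2.minEnclosingCircle(k[:,:2].astype(np.float32)))
E
```

```text
time_s: 4.4
ee_pos: [0.3733, 0.3203, 0.1032]
eef_rot: [-1.569, -0.001, -2.871]
force: [-0.6, 0.1, 0.2]
grip_width: 0.0941
2 [0.37241794 0.32995405 0.0401591 ]
((0.3722979426383972, 0.31778302788734436), 0.04789836332201958)
224 [0.37598027 0.32333194 0.03898496]
((0.3743787705898285, 0.3192009925842285), 0.048837434500455856)
```

View pics/side1.png

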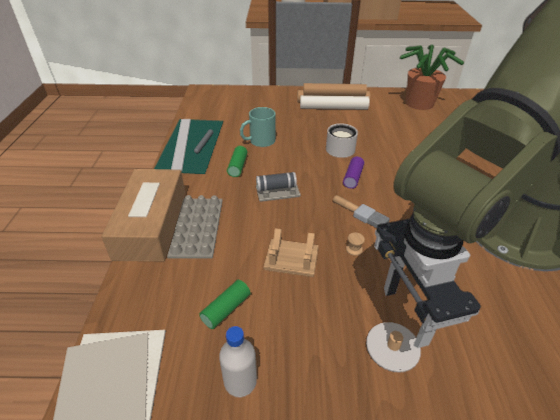

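The side view shows the gripper straddling the knob at (396,342), and the lid has not moved. I'll descend and grip.

```bash
python3 -m jog '0 -1 -30 0 0 0 0;0 -1 -60 0 0 0 0;0 -1 -82 0 0 0 0;0 -1 -82 0 0 0 0;0 -1 -82 0 0 0 0' 30
python3 -m jog '0 0 0 0 0 0 0.9;0 0 0 0 0 0 0.9;0 0 0 0 0 0 0.9;0 0 0 0 0 0 0.9;0 0 0 0 0 0 0.9;0 0 0 0 0 0 0.9;0 0 0 0 0 0 0.9;0 0 0 0 0 0 0.9;0 0 0 0 0 0 0.9;0 0 0 0 0 0 0.9' 30
```

```text
time_s: 4.92
ee_pos: [0.3726, 0.3197, 0.0205]
eef_rot: [-1.568, -0.004, -2.869]
force: [-0.8, 0.7, 0.1]
grip_width: 0.0938
time_s: 5.75
ee_pos: [0.3726, 0.3197, 0.0205]
eef_rot: [-1.568, -0.004, -2.87]
force: [0.1, 0.5, -0.6]
grip_width: 0.0307
```

```bash
python3 -m jog '0 0 0 0 0 0 1;0 0 0 0 0 0 1;0 0 0 0 0 0 1;0 0 0 0 0 0 1;0 0 0 0 0 0 1;0 0 0 0 0 0 1' 30
python3 -m jog '0 0 30 0 0 0 1;0 0 60 0 0 0 1;0 0 110 0 0 0 1;0 0 110 0 0 0 1;0 0 110 0 0 0 1'
python3 - <<'E'
from h import *
for n in("top","side"):
    c=camera(n); save(c,f"pics/{n}2.png"); P,u,v=pts(c)
    k=P[(np.hypot(P[:,0]-.374,P[:,1]-.318)<.06)&(P[:,2]>.10)&(P[:,2]<.13)]; print(len(k),np.median(k,0),cv2.minEnclosingCircle(k[:,:2].astype(np.float32)))
E
```

```text
time_s: 6.25
ee_pos: [0.3726, 0.3197, 0.0205]
eef_rot: [-1.568, -0.004, -2.87]
force: [0.4, -0.2, 0.2]
grip_width: 0.0234
time_s: 6.67
ee_pos: [0.3737, 0.3205, 0.1332]
eef_rot: [-1.57, 0.001, -2.869]
force: [0.1, 0.7, -0.9]
grip_width: 0.0234
226 [0.34377927 0.30767838 0.12493323] ((0.3734390139579773, 0.31889161467552185), 0.04777800291776657)
1622 [0.38704227 0.33648849 0.12515081] ((0.3747505843639374, 0.32043978571891785), 0.04828893765807152)
```

View pics/side2.png

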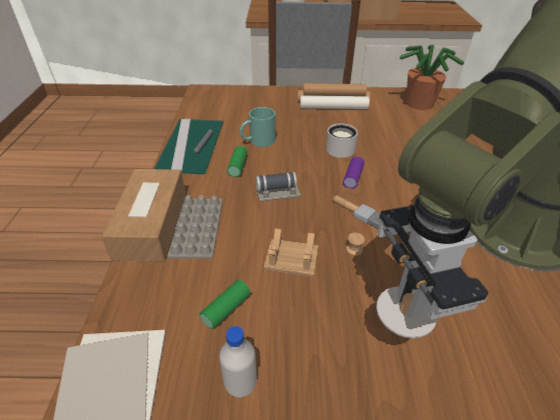

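The lid is held level, seen at (405,312). I'll carry it to the tub.

```bash
python3 -m jog '10 -30 25 0 0 0 1;30 -330 25 0 0 0 1;30 -330 25 0 0 0 1;30 -330 25 0 0 0 1;30 -330 25 0 0 0 1;30 -330 25 0 0 0 1;30 -330 25 0 0 0 1;30 -330 25 0 0 0 1;30 -330 25 0 0 0 1;30 -330 25 0 0 0 1'
```

```text
time_s: 7.6
ee_pos: [0.4016, -0.0126, 0.153]
eef_rot: [-1.569, -0.007, -2.874]
force: [0.5, 1.0, -1.0]
grip_width: 0.0235
```

```bash
python3 -m jog '0 -331 5 0 0 0 1;0 -331 5 0 0 0 1;0 -331 5 0 0 0 1;0 -331 5 0 0 0 1;0 -331 5 0 0 0 1;0 -331 5 0 0 0 1;0 -331 5 0 0 0 1;0 -331 5 0 0 0 1;0 -331 5 0 0 0 1;0 -331 5 0 0 0 1'
python3 - <<'E'
from h import *
for n in("top","side"):
    c=camera(n); save(c,f"pics/{n}3.png"); P,u,v=pts(c)
    e=get_obs()["ee_pos"]
    d=np.hypot(P[:,0]-e[0],P[:,1]-e[1])<.06
    k=P[d&(P[:,2]>e[2]-.02)&(P[:,2]<e[2]-.002)]; print(e,len(k),np.median(k,0),cv2.minEnclosingCircle(k[:,:2].astype(np.float32)))
    d=np.hypot(P[:,0]-.402,P[:,1]+.3437)<.06
    k=P[d&(P[:,2]>.061)&(P[:,2]<.07)]; print(len(k),cv2.minEnclosingCircle(k[:,:2].astype(np.float32)) if len(k)>3 else 0)
E
```

```text
time_s: 8.43
ee_pos: [0.4018, -0.3433, 0.156]
eef_rot: [-1.572, -0.008, -2.875]
force: [0.4, 0.3, -1.4]
grip_width: 0.0234
[ 0.40189253 -0.34224691  0.15636828] 202 [ 0.43596403 -0.33242094  0.14777974] ((0.4114311635494232, -0.3348413109779358), 0.0455218143761158)
97 ((0.4029827117919922, -0.33739131689071655), 0.04334848374128342)
[ 0.40203029 -0.34180871  0.1568243 ] 397 [ 0.4101704  -0.32715862  0.15019042] ((0.4040721654891968, -0.3409448266029358), 0.04951968789100647)
212 ((0.4047462046146393, -0.342862606048584), 0.0469902865588665)
```

View pics/side3.png

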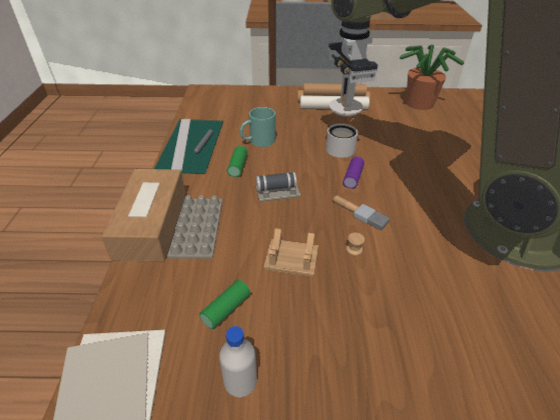

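```bash
python3 -m jog '0 -1 -30 0 0 0 1;0 -1 -60 0 0 0 1;0 -1 -60 0 0 0 1;0 -1 -60 0 0 0 1;0 -1 -60 0 0 0 1' 40; python3 - <<'E'
from h import *
print(get_obs())
for n in("top","side"):
    c=camera(n); save(c,f"pics/{n}4.png"); 
    cv2.imwrite(f"pics/{n}4c.png",cv2.resize(c["img"][80:180,290:400] if n=="side" else c["img"][230:330,360:470],None,fx=6,fy=5,interpolation=2)[:,:,::-1])
E
```

```text
time_s: 8.95
ee_pos: [0.4029, -0.3424, 0.0984]
eef_rot: [-1.57, -0.007, -2.871]
force: [0.9, -0.4, -0.7]
grip_width: 0.023
{'time_s': 8.95, 'qpos': array([-0.77016313,  0.36993721,  1.69340013, -0.00766601,  1.08107324,
        0.53392377]), 'joint_vel': array([-0.00897422, -0.0139697 , -0.01415238,  0.00097751, -0.00381761,
       -0.00119544]), 'tau': array([ 1.73776760e-01, -5.13410604e+01, -2.99578267e+01,  4.99453756e-02,
       -3.99606046e-02,  1.36801417e-02]), 'ee_pos': array([ 0.40290382, -0.34237188,  0.09842905]), 'eef_rot': array([-1.56979493, -0.00725492, -2.87127136]), 'force': array([ 0.85774081, -0.42116108, -0.73320913]), 'moment': array([ 0.02145102, -0.03665099,  0.01936127]), 'grip_width': 0.023035695457123}
```

View pics/side4c.png

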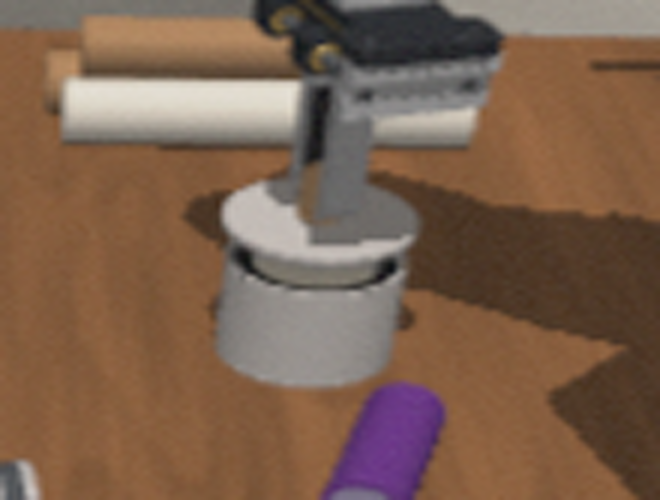

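The lid sits centred over the tub: in the crop it spans columns 221–419 against 231–407 for the rim. I'll lower it gently.

```bash
python3 -m jog '-1 -1 -4 0 0 0 1;-1 -1 -8 0 0 0 1;-1 -1 -12 0 0 0 1;-1 -1 -14 0 0 0 1;-1 -1 -15 0 0 0 1;-1 -1 -15 0 0 0 1'
```

```text
time_s: 9.55
ee_pos: [0.4017, -0.3439, 0.0834]
eef_rot: [-1.569, -0.007, -2.872]
force: [-0.4, -0.4, -0.9]
grip_width: 0.0236
```

```bash
python3 -m jog '0 0 -1 0 0 0 1;0 0 -2 0 0 0 1;0 0 -3 0 0 0 1;0 0 -3 0 0 0 1;0 0 -3 0 0 0 1'
```

```text
time_s: 9.97
ee_pos: [0.4018, -0.344, 0.0806]
eef_rot: [-1.569, -0.007, -2.872]
force: [-0.5, 0.9, 4.3]
grip_width: 0.0231
```

```bash
python3 -m jog '0 0 -1 0 0 0 1;0 0 -2 0 0 0 1;0 0 -3 0 0 0 1;0 0 -3 0 0 0 1;0 0 -3 0 0 0 1'
```

```text
time_s: 10.38
ee_pos: [0.4018, -0.344, 0.0777]
eef_rot: [-1.569, -0.007, -2.872]
force: [-0.6, 1.6, 3.4]
grip_width: 0.0231
```

```bash
python3 -m jog '0 0 -1 0 0 0 1;0 0 -2 0 0 0 1;0 0 -2 0 0 0 1;0 0 -2 0 0 0 1'
```

```text
time_s: 10.72
ee_pos: [0.4018, -0.344, 0.0764]
eef_rot: [-1.569, -0.007, -2.872]
force: [-4.1, 4.6, 13.4]
grip_width: 0.0233
```

```bash
python3 -m jog '0 0 -1 0 0 0 1;0 0 -2 0 0 0 1;0 0 -2 0 0 0 1;0 0 -2 0 0 0 1'
```

```text
time_s: 11.05
ee_pos: [0.4019, -0.3441, 0.0764]
eef_rot: [-1.568, -0.006, -2.872]
force: [-10.8, 9.0, 28.3]
grip_width: 0.0233
```

The force rises sharply at TCP z 0.0764, exactly the predicted home depth. I'll unload, open and rise.

```bash
python3 -m jog '0 0 0 0 0 0 1;0 0 0 0 0 0 0.7;0 0 0 0 0 0 0.7;0 0 0 0 0 0 0.5;0 0 0 0 0 0 0.4;0 0 0 0 0 0 0.4'
python3 -m jog '0 0 40 0 0 0 0.4;0 0 80 0 0 0 0;0 0 100 0 0 0 0;0 0 100 0 0 0 0;0 0 100 0 0 0 0;100 80 100 0 0 0 0;100 80 100 0 0 0 0;100 80 100 0 0 0 0;100 80 100 0 0 0 0'
python3 - <<'E'
from h import *
for n in("top","side"):
    c=camera(n); save(c,f"pics/{n}5.png"); P,u,v=pts(c)
    cv2.imwrite(f"pics/{n}5c.png",cv2.resize(c["img"][80:180,290:400],None,fx=6,fy=5,interpolation=2)[:,:,::-1])
    d=np.hypot(P[:,0]-.402,P[:,1]+.344)<.06
    k=P[d&(P[:,2]>.063)&(P[:,2]<.085)]
    print(n,len(k),np.median(k,0) if len(k) else 0)
    if len(k)>30:
        print(cv2.minEnclosingCircle(k[:,:2].astype(np.float32)))
        A=np.c_[k[:,:2]-[.402,-.344],np.ones(len(k))]; print("plane",np.linalg.lstsq(A,k[:,2],rcond=None)[0])
    k=P[d&(P[:,2]>.09)&(P[:,2]<.12)]; print("knob",len(k),np.percentile(k,[50,95],0) if len(k) else 0)
    k=P[(np.hypot(P[:,0]-.592,P[:,1]+.125)<.07)&(P[:,2]>.052)&(P[:,2]<.07)]; print("lens top",cv2.minAreaRect((k[:,:2]*1000).astype(np.float32)) if len(k)>4 else 0)
E
```

```text
time_s: 11.55
ee_pos: [0.4018, -0.344, 0.0761]
eef_rot: [-1.568, -0.007, -2.872]
force: [-0.3, 0.5, -0.2]
grip_width: 0.0447
time_s: 12.3
ee_pos: [0.5049, -0.2599, 0.174]
eef_rot: [-1.571, -0.008, -2.868]
force: [0.4, -0.1, -0.6]
grip_width: 0.0942
top 0 0
knob 0 0
lens top ((593.9007568359375, -131.7350616455078), (99.19269561767578, 25.763662338256836), 11.492508888244629)
side 417 [ 0.40780541 -0.33288164  0.07057331]
((0.404401034116745, -0.34148532152175903), 0.04919401556253433)
plane [ 8.55313792e-05 -1.17842435e-02  7.10361092e-02]
knob 49 [[ 0.40422371 -0.33712385  0.09844196]
 [ 0.41328207 -0.33203566  0.10152075]]
lens top ((596.4031372070312, -129.62811279296875), (100.95545196533203, 28.48240089416504), 10.57415771484375)
```

View pics/side5c.png

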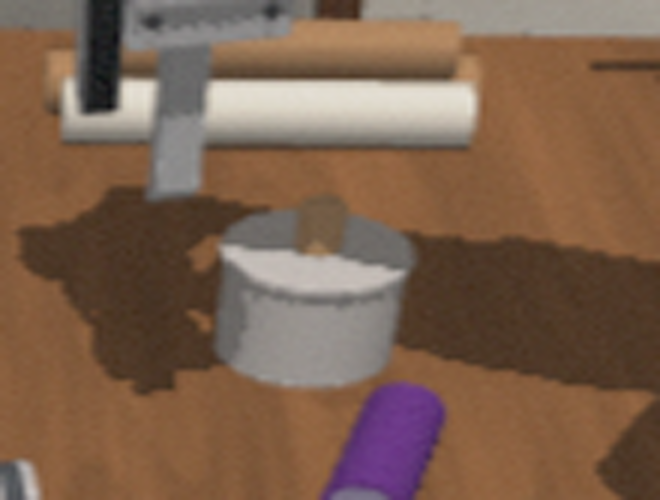

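The lid is level and home: flange top measured at 0.0706 against 0.070 expected, with a slope of about 0.01. Next is the lens.

```bash
python3 -m jog '40 60 -20 0 0 -4 0;90 130 -50 0 0 -4 0;90 130 -50 0 0 -4 0;90 130 -50 0 0 -4 0;90 130 -50 0 0 -4 0;90 130 -50 0 0 -4 0;90 130 -50 0 0 -4 0' 30
python3 - <<'E'
from h import *
c=camera("side"); cv2.imwrite("pics/side6c.png",cv2.resize(c["img"][90:230,200:340],None,fx=4,fy=4,interpolation=2)[:,:,::-1])
c=camera("top"); cv2.imwrite("pics/top6c.png",cv2.resize(c["img"][160:280,270:400],None,fx=4,fy=4,interpolation=2)[:,:,::-1])
print(get_obs()["ee_pos"],get_obs()["eef_rot"])
E
```

```text
time_s: 12.98
ee_pos: [0.5912, -0.1339, 0.1235]
eef_rot: [-1.571, -0.01, -2.94]
force: [-1.2, 0.7, 0.6]
grip_width: 0.0938
[ 0.59139166 -0.13437206  0.12432435] [-1.57024129 -0.00864948 -2.94112062]
```

View pics/side6c.png

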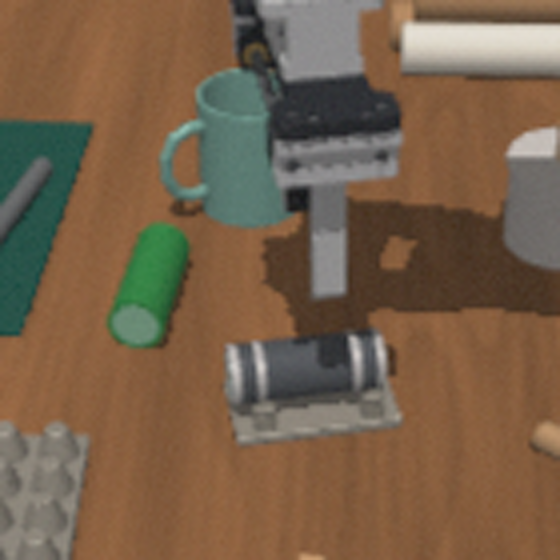

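```bash
python3 -m jog '4 4 -30 0.1 -0.5 0 0;4 4 -60 0.1 -0.5 0 0;4 4 -85 0.1 -0.5 0 0;4 4 -100 0.1 -0.5 0 0;4 4 -106 0.1 -0.5 0 0;4 4 -106 0.1 -0.5 0 0;4 4 -106 0.1 -0.5 0 0' 35
```

```text
time_s: 13.67
ee_pos: [0.5957, -0.1312, 0.0195]
eef_rot: [-1.57, 0.001, -2.942]
force: [0.7, -0.2, 0.2]
grip_width: 0.0936
```

```bash
python3 -m jog '-1 1 -3 0 0 0 0;-1 1 -3 0 0 0 0.3;-1 1 -3 0 0 0 0.45;-1 1 -3 0 0 0 0.5;-1 1 -3 0 0 0 0.5;-1 1 -3 0 0 0 0.5;-1 1 -3 0 0 0 0.5'
python3 -m jog '0 0 0 0 0 0 1;0 0 0 0 0 0 1;0 0 0 0 0 0 1;0 0 0 0 0 0 1;0 0 0 0 0 0 1;0 0 0 0 0 0 1' 35
```

```text
time_s: 14.25
ee_pos: [0.5947, -0.1302, 0.0166]
eef_rot: [-1.57, 0.002, -2.942]
force: [-0.3, -0.4, -0.5]
grip_width: 0.0575
time_s: 14.75
ee_pos: [0.5951, -0.131, 0.017]
eef_rot: [-1.568, 0.002, -2.942]
force: [0.2, -4.0, 0.7]
grip_width: 0.0394
```

```bash
python3 -m jog '0 0 5 0 0 0 1;0 0 20 0 0 0 1;0 0 50 0 0 0 1;0 0 90 0 0 0 1;0 0 120 0 0 0 1;0 0 120 0 0 0 1;0 0 120 0 0 0 1'
python3 - <<'E'
from h import *
o=get_obs(); e=o["ee_pos"]; print(e,o["eef_rot"],o["force"])
for n in("top","side"):
    c=camera(n); save(c,f"pics/{n}7.png"); P,u,v=pts(c)
    m=masks_of("lens",n)
    for q in m[:4]:
        k=pts(c,q["mask"])[0]; k=k[(k[:,2]>e[2]-.005)&(k[:,2]<e[2]+.045)]
        if len(k)>50: print(n,q["conf"],len(k),cv2.minAreaRect((k[:,:2]*1000).astype(np.float32)),k.mean(0),np.percentile(k[:,2],[2,98]))
E
```

```text
time_s: 15.33
ee_pos: [0.5955, -0.1309, 0.1384]
eef_rot: [-1.567, 0.005, -2.942]
force: [-0.6, -0.0, -3.4]
grip_width: 0.0396
[ 0.59554206 -0.13093733  0.13839452] [-1.56712155  0.00487171 -2.94204049] [-0.56555513 -0.03598464 -3.39880032]
side 0.85 539 ((595.1231079101562, -123.65956115722656), (99.99795532226562, 31.746349334716797), 11.437803268432617) [ 0.59694161 -0.11735197  0.16352488] [0.1430097  0.17551983]
```

View pics/side7.png

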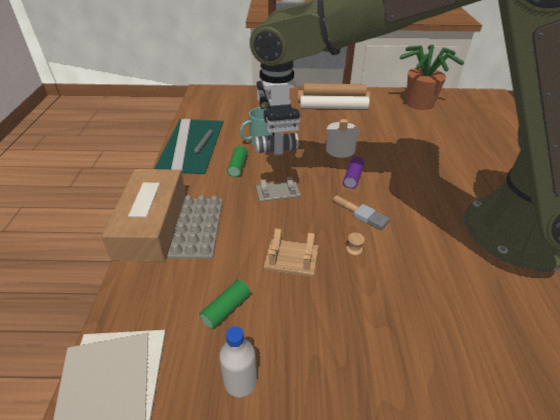

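The barrel is lifted at (277,142) and level, with yaw 11.4° matching the tool. I'll carry it to the cradle with a turn of −20.8°.

```bash
python3 -m jog '-6 35 0 0 0 -4 1;-12 75 0 0 0 -8 1;-20 115 0 0 0 -13 1;-27 155 0 0 0 -17 1;-33 195 0 0 0 -20.8 1;-39 220 0 0 0 -20.8 1;-39 236 0 0 0 -20.8 1;-39 236 0 0 0 -20.8 1;-39 236 0 0 0 -20.8 1;-39 236 0 0 0 -20.8 1'
python3 - <<'E'
from h import *
o=get_obs(); e=o["ee_pos"]; print(e,o["eef_rot"],o["force"])
for n in("side","top"):
    c=camera(n); save(c,f"pics/{n}8.png"); P,u,v=pts(c)
    for q in masks_of("lens",n)[:4]:
        k=pts(c,q["mask"])[0]; k=k[(k[:,2]>e[2]-.005)&(k[:,2]<e[2]+.045)]
        if len(k)>50: print(n,q["conf"],len(k),cv2.minAreaRect((k[:,:2]*1000).astype(np.float32)),k.mean(0),np.percentile(k[:,2],[2,98]))
    d=np.hypot(P[:,0]-.555,P[:,1]-.105)<.09
    k=P[d&(P[:,2]>.006)&(P[:,2]<.07)]; print("cradle",len(k),cv2.minAreaRect((k[:,:2]*1000).astype(np.float32)))
E
```

```text
time_s: 16.37
ee_pos: [0.5552, 0.1046, 0.1344]
eef_rot: [-1.569, -0.001, 2.978]
force: [-0.4, 0.3, -2.8]
grip_width: 0.0393
[0.55520323 0.10455057 0.13439108] [-1.56907056e+00 -1.40908328e-03  2.97772921e+00] [-0.37271482  0.33203442 -2.80090497]
side 0.58 618 ((555.4048461914062, 117.28182220458984), (103.51692962646484, 34.4049186706543), 2.042684316635132) [0.55178087 0.11978826 0.16188037] [0.14283988 0.17449788]
cradle 1675 ((556.7998046875, 105.40628051757812), (88.5390853881836, 110.42305755615234), 80.67520904541016)
cradle 17 ((574.4763793945312, 61.759193420410156), (57.04779052734375, 4.574588775634766), 3.662748098373413)
```

View pics/side8.png

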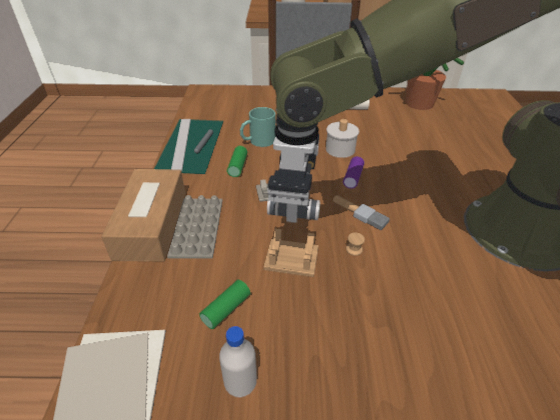

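```bash
python3 - <<'E'
from h import *
o=get_obs(); e=o["ee_pos"]; print(e)
a=np.deg2rad(-9.3); ax=np.array([np.cos(a),np.sin(a)]); pe=np.array([-ax[1],ax[0]])
c=camera("side"); P,u,v=pts(c)
s=(P[:,:2]-e[:2])@ax; t=(P[:,:2]-e[:2])@pe; h=P[:,2]-e[2]
m=(abs(t)<.024)&(h>.0)&(h<.042)&(abs(s)<.07)
print("lens axial",np.percentile(s[m],[0,.5,1,2,50,98,99,99.5,100]).round(4),m.sum())
for lo,hi in((-.05,-.03),(.03,.05)):
    q=m&(s>lo)&(s<hi); print("max h",np.percentile(h[q],[90,98]).round(4), "t at top", t[q][h[q]>np.percentile(h[q],85)].mean().round(4))
# cradle axial extents
s2=(P[:,:2]-[.5557,.1045])@ax; t2=(P[:,:2]-[.5557,.1045])@pe
b=(P[:,2]>.008)&(P[:,2]<.016)&(abs(t2)<.05)&(abs(s2)<.07); print("base axial",np.percentile(s2[b],[0,1,99,100]).round(4),"t",np.percentile(t2[b],[0,1,99,100]).round(4))
b=(P[:,2]>.025)&(P[:,2]<.06)&(abs(t2)<.045)&(abs(s2)<.07); print("vee axial",np.percentile(s2[b],[0,1,99,100]).round(4),"t",np.percentile(t2[b],[0,1,99,100]).round(4))
crop=c["img"][180:290,240:340]; cv2.imwrite("pics/side9c.png",cv2.resize(crop,None,fx=5,fy=5,interpolation=2)[:,:,::-1])
E
```

```text
[0.5554087  0.10437612 0.13492132]
lens axial [-0.0498 -0.0497 -0.0496 -0.049  -0.0161  0.0492  0.0497  0.0501  0.051 ] 628
max h [0.0392 0.0404] t at top 0.0015
max h [0.0355 0.0373] t at top 0.0124
base axial [-0.0542 -0.0534  0.0547  0.0555] t [-0.0446 -0.0402  0.0439  0.0456]
vee axial [-0.0433 -0.0432  0.0446  0.0448] t [-0.0361 -0.0323  0.0376  0.0382]
```

View pics/side9c.png

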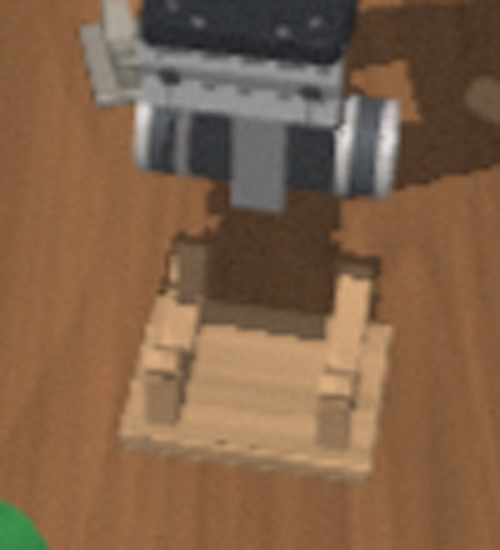

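```bash
python3 -m jog '1 1 -20 0 0 0 1;1 1 -40 0 0 0 1;1 1 -60 0 0 0 1;1 1 -80 0 0 0 1;1 1 -90 0 0 0 1;1 1 -90 0 0 0 1;1 1 -90 0 0 0 1'; python3 - <<'E'
from h import *
o=get_obs(); print(o["ee_pos"],o["eef_rot"])
c=camera("side"); crop=c["img"][180:290,240:340]; cv2.imwrite("pics/side10c.png",cv2.resize(crop,None,fx=5,fy=5,interpolation=2)[:,:,::-1])
E
```

```text
time_s: 17.2
ee_pos: [0.5566, 0.1053, 0.0454]
eef_rot: [-1.569, -0.0, 2.977]
force: [-0.2, 0.6, -0.9]
grip_width: 0.0396
[0.55663227 0.10534869 0.04538691] [-1.56948059e+00 -4.71636782e-04  2.97665013e+00]
```

View pics/side10c.png

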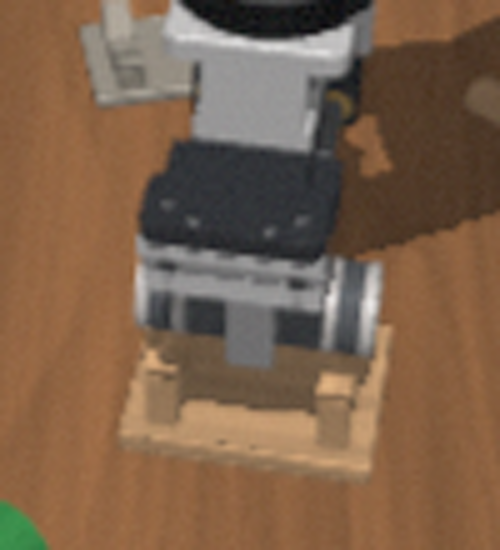

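The barrel is going into the V evenly, with a finger between the two V's at crop (250,330). I'll lower it slowly while watching the force.

```bash
python3 -m jog '0 0 -3 0 0 0 1;0 0 -6 0 0 0 1;0 0 -9 0 0 0 1;0 0 -10 0 0 0 1;0 0 -10 0 0 0 1'
```

```text
time_s: 17.67
ee_pos: [0.5569, 0.1054, 0.0359]
eef_rot: [-1.57, 0.001, 2.977]
force: [0.4, -0.4, -3.1]
grip_width: 0.0393
```

```bash
python3 -m jog '0 0 -1 0 0 0 1;0 0 -2 0 0 0 1;0 0 -2 0 0 0 1;0 0 -2 0 0 0 1'
```

```text
time_s: 18.0
ee_pos: [0.557, 0.1054, 0.034]
eef_rot: [-1.57, 0.001, 2.977]
force: [-0.5, -1.2, -1.5]
grip_width: 0.0392
```

```bash
python3 -m jog '0 0 -1 0 0 0 1;0 0 -1 0 0 0 1;0 0 -1 0 0 0 1'
```

```text
time_s: 18.25
ee_pos: [0.5571, 0.1052, 0.0336]
eef_rot: [-1.57, 0.001, 2.977]
force: [-3.2, -2.2, 6.5]
grip_width: 0.0394
```

```bash
python3 -m jog '0 0 -1 0 0 0 1;0 0 -1 0 0 0 1;0 0 -1 0 0 0 1'
```

```text
time_s: 18.5
ee_pos: [0.5573, 0.1049, 0.0333]
eef_rot: [-1.569, 0.002, 2.977]
force: [-5.1, -3.8, 7.6]
grip_width: 0.039
```

Contact is at TCP z 0.0335, against 0.033 predicted. I'll release so it seats itself, then check centring before pressing from above.

```bash
python3 -m jog '0 0 0 0 0 0 1;0 0 0 0 0 0 0.55;0 0 0 0 0 0 0.5;0 0 0 0 0 0 0.4;0 0 0 0 0 0 0.2;0 0 0 0 0 0 0.2;0 0 0 0 0 0 0.2'
python3 -m jog '0 0 40 0 0 0 0.2;0 0 80 0 0 0 0.5;0 0 90 0 0 0 1;0 0 90 0 0 0 1;0 0 90 0 0 0 1;0 0 90 0 0 0 1;0 0 90 0 0 0 1;0 0 90 0 0 0 1;0 0 90 0 0 0 1;0 0 90 0 0 0 1' 20
cat > m.py <<'E'
from h import *
o=get_obs(); e=o["ee_pos"]; print(e,o["eef_rot"],o["force"],o["grip_width"])
a=np.deg2rad(-9.3); ax=np.array([np.cos(a),np.sin(a)]); pe=np.array([-ax[1],ax[0]])
for n in("side","top"):
    c=camera(n); P,u,v=pts(c)
    s=(P[:,:2]-[.5557,.1045])@ax; t=(P[:,:2]-[.5557,.1045])@pe; h=P[:,2]
    m=(abs(t)<.02)&(h>.058)&(h<.078)&(abs(s)<.07); print(n,"lens axial",np.percentile(s[m],[0,1,50,99,100]).round(4),m.sum(),"h",np.percentile(h[m],[90,99]).round(4))
    if m.sum()>20:
        k=P[m]; print(cv2.minAreaRect((k[:,:2]*1000).astype(np.float32)))
        for lo,hi in((-.05,-.02),(.02,.05)):
            q=m&(s>lo)&(s<hi); print("end h",np.percentile(h[q],[90,98]).round(4) if q.sum()>5 else 0)
    b=(h>.008)&(h<.016)&(abs(t)<.05)&(abs(s)<.07); print("base",np.percentile(s[b],[0,1,99,100]).round(4),"t",np.percentile(t[b],[1,99]).round(4))
    i=(slice(180,290),slice(240,340)) if n=="side" else (slice(180,290),slice(190,300))
    import time; cv2.imwrite(f"pics/{n}_{int(o['time_s']*100)}.png",cv2.resize(c["img"][i],None,fx=5,fy=5,interpolation=2)[:,:,::-1]); print(f"pics/{n}_{int(o['time_s']*100)}.png")
E
python3 m.py
```

```text
time_s: 19.08
ee_pos: [0.5573, 0.1049, 0.0333]
eef_rot: [-1.569, 0.002, 2.977]
force: [-0.1, 0.1, -0.2]
grip_width: 0.0703
time_s: 19.92
ee_pos: [0.5571, 0.1049, 0.1228]
eef_rot: [-1.569, 0.001, 2.977]
force: [0.7, 1.1, -1.1]
grip_width: 0.0185
[0.55714085 0.10494535 0.12276608] [-1.56910688e+00  8.34735629e-04  2.97666403e+00] [ 0.67292928  1.13024845 -1.11474347] 0.018504704048814376
side lens axial [-0.048  -0.047   0.002   0.0519  0.0538] 661 h [0.0727 0.0741]
((559.0778198242188, 107.35992431640625), (33.156578063964844, 101.73939514160156), 80.39417266845703)
end h [0.0728 0.074 ]
end h [0.0726 0.0738]
base [-0.0542 -0.0537  0.0545  0.0556] t [-0.0315  0.0444]
pics/side_1991.pngTraceback (most recent call last):
  File "m.py", line 7, in <module>
    m=(abs(t)<.02)&(h>.058)&(h<.078)&(abs(s)<.07); print(n,"lens axial",np.percentile(s[m],[0,1,50,99,100]).round(4),m.sum(),"h",np.percentile(h[m],[90,99]).round(4))
                                                                        ~~~~~~~~~~~~~^^^^^^^^^^^^^^^^^^^^^^
    return _quantile_unchecked(
        a, q, axis, out, overwrite_input, method, keepdims, weights)
    return _ureduce(a,
                    func=_quantile_ureduce_func,
    ...<5 lines>...
                    overwrite_input=overwrite_input,
                    method=method)
    r = func(a, **kwargs)
    result = _quantile(arr,
                       quantiles=q,
    ...<2 lines>...
                       out=out,
                       weights=wgt)
    slices_having_nans = np.isnan(arr[-1, ...])
                                  ~~~^^^^^^^^^
IndexError: index -1 is out of bounds for axis 0 with size 0
```

View pics/side_1991.png

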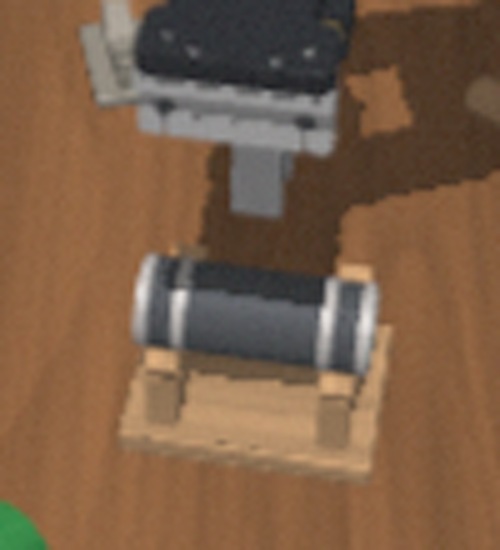

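The barrel is seated and level, with both ends at the same height, but it sits about 2 mm towards +x of the cradle's middle. I'll re-grip, nudge it and re-seat it.

```bash
python3 -m jog '0 0 0 0 0 0 0;0 0 0 0 0 0 0;0 0 0 0 0 0 0;0 0 0 0 0 0 0;0 0 0 0 0 0 0;0 0 0 0 0 0 0.2;0 0 0 0 0 0 0.2;0 0 0 0 0 0 0.2' 35
```

```text
time_s: 20.68
ee_pos: [0.5572, 0.1049, 0.123]
eef_rot: [-1.569, 0.001, 2.977]
force: [-0.3, -0.1, -0.8]
grip_width: 0.0603
```

```bash
python3 -m jog '0 0 -30 0 0 0 0.2;0 0 -60 0 0 0 0.2;0 0 -80 0 0 0 0.2;0 0 -89 0 0 0 0.2;0 0 -89 0 0 0 0.2;0 0 -89 0 0 0 0.2'; python3 -m jog '0 0 0 0 0 0 0.5;0 0 0 0 0 0 0.5;0 0 0 0 0 0 0.5;0 0 0 0 0 0 1;0 0 0 0 0 0 1;0 0 0 0 0 0 1;0 0 0 0 0 0 1;0 0 0 0 0 0 1;0 0 0 0 0 0 1' 35
```

```text
time_s: 21.18
ee_pos: [0.5576, 0.105, 0.0347]
eef_rot: [-1.569, 0.002, 2.977]
force: [-0.0, -0.7, 0.5]
grip_width: 0.0754
time_s: 21.93
ee_pos: [0.5576, 0.1042, 0.0351]
eef_rot: [-1.568, 0.002, 2.977]
force: [-2.0, -5.6, 3.9]
grip_width: 0.0389
```

```bash
python3 -m jog '0 0 3 0 0 0 1;0 0 5 0 0 0 1;-2 0.5 5 0 0 0 1;-2 0.5 5 0 0 0 1;-2 0.5 5 0 0 0 1'; python3 -m jog '0 0 -2 0 0 0 1;0 0 -4 0 0 0 1;0 0 -5 0 0 0 1;0 0 -5 0 0 0 1;0 0 -5 0 0 0 1'
```

```text
time_s: 22.35
ee_pos: [0.5554, 0.1049, 0.04]
eef_rot: [-1.568, 0.002, 2.977]
force: [0.4, 0.1, -1.7]
grip_width: 0.0392
time_s: 22.77
ee_pos: [0.5554, 0.1046, 0.0352]
eef_rot: [-1.568, 0.002, 2.977]
force: [-2.4, -3.2, 5.0]
grip_width: 0.0393
```

```bash
python3 -m jog '0 0 0 0 0 0 1;0 0 0 0 0 0 0.55;0 0 0 0 0 0 0.5;0 0 0 0 0 0 0.4;0 0 0 0 0 0 0.2;0 0 0 0 0 0 0.2;0 0 0 0 0 0 0.2'
python3 -m jog '0 0 40 0 0 0 0.2;0 0 80 0 0 0 0.5;0 0 90 0 0 0 1;0 0 90 0 0 0 1;0 0 90 0 0 0 1;0 0 90 0 0 0 1;0 0 90 0 0 0 1;0 0 90 0 0 0 1;0 0 90 0 0 0 1;0 0 90 0 0 0 1' 20
sed -i 's/("side","top")/("side",)/' m.py; python3 m.py
```

```text
time_s: 23.35
ee_pos: [0.5554, 0.1047, 0.0351]
eef_rot: [-1.568, 0.002, 2.977]
force: [0.2, -0.6, 0.8]
grip_width: 0.0704
time_s: 24.18
ee_pos: [0.5553, 0.1047, 0.1246]
eef_rot: [-1.568, 0.001, 2.977]
force: [0.0, -0.5, 0.5]
grip_width: 0.019
[0.55529668 0.10470633 0.12463955] [-1.56778510e+00  7.52195733e-04  2.97678966e+00] [ 0.04499624 -0.46246214  0.53051522] 0.019016189249004365
side lens axial [-0.0502 -0.0491 -0.0001  0.0501  0.0515] 662 h [0.0726 0.0741]
((556.8035888671875, 107.03092193603516), (34.63926315307617, 101.71593475341797), 80.67915344238281)
end h [0.0727 0.0737]
end h [0.0724 0.0737]
base [-0.0542 -0.0537  0.0548  0.0556] t [-0.0301  0.0444]
pics/side_2418.png
```

It is centred within about 0.2 mm and level. Now I'll press from above with the fingers shut.

```bash
python3 -m jog '0 0 -20 0 0 0 1;0 0 -35 0 0 0 1;0 0 -45 0 0 0 1;0 0 -49 0 0 0 1;0 0 -49 0 0 0 1;0 0 -49 0 0 0 1'
```

```text
time_s: 24.73
ee_pos: [0.5556, 0.1047, 0.0763]
eef_rot: [-1.568, 0.001, 2.977]
force: [1.0, 0.2, 0.5]
grip_width: 0.0004
```

```bash
python3 -m jog '0 0 -1 0 0 0 1;0 0 -2 0 0 0 1;0 0 -2 0 0 0 1;0 0 -2 0 0 0 1'
```

```text
time_s: 25.07
ee_pos: [0.5557, 0.1047, 0.0746]
eef_rot: [-1.568, 0.002, 2.977]
force: [0.1, -0.3, -0.2]
grip_width: 0.0006
```

```bash
python3 -m jog '0 0 -1 0 0 0 1;0 0 -1 0 0 0 1;0 0 -1 0 0 0 1'
```

```text
time_s: 25.32
ee_pos: [0.5557, 0.1047, 0.0736]
eef_rot: [-1.568, 0.002, 2.977]
force: [0.5, -1.2, -0.6]
grip_width: 0.0005
```

```bash
python3 -m jog '0 0 -1 0 0 0 1;0 0 -1 0 0 0 1;0 0 -1 0 0 0 1'
```

```text
time_s: 25.57
ee_pos: [0.5557, 0.1047, 0.0725]
eef_rot: [-1.568, 0.002, 2.977]
force: [0.5, 0.4, 0.1]
grip_width: 0.0004
```

```bash
python3 -m jog '0 0 -1 0 0 0 1;0 0 -1 0 0 0 1;0 0 -1 0 0 0 1'
```

```text
time_s: 25.82
ee_pos: [0.5559, 0.1047, 0.0721]
eef_rot: [-1.568, 0.002, 2.977]
force: [-2.2, -0.3, 6.4]
grip_width: 0.0005
```

```bash
python3 -m jog '0 0 -1 0 0 0 1;0 0 -1 0 0 0 1;0 0 -1 0 0 0 1;0 0 -1 0 0 0 1;0 0 -1 0 0 0 1'
```

```text
time_s: 26.23
ee_pos: [0.5559, 0.1048, 0.0721]
eef_rot: [-1.568, 0.003, 2.977]
force: [-4.5, -0.8, 10.8]
grip_width: 0.0001
```

```bash
python3 -m jog '-0.5 0 -0.9 0 0 0 1;-0.5 0 -0.9 0 0 0 1;-0.5 0 -0.9 0 0 0 1;-0.5 0 -0.9 0 0 0 1;-0.5 0 -0.9 0 0 0 1;-0.5 0 -0.9 0 0 0 1'; python3 m.py
```

```text
time_s: 26.73
ee_pos: [0.5558, 0.1048, 0.0721]
eef_rot: [-1.569, 0.004, 2.977]
force: [-2.2, -0.6, 8.7]
grip_width: 0.0007
[0.55583831 0.10475317 0.07208696] [-1.56851052  0.00395789  2.97682743] [-2.18233885 -0.61795446  8.73041598] 0.000714683040212595
side lens axial [-0.0502 -0.0491 -0.0007  0.0501  0.0515] 613 h [0.0725 0.074 ]
((556.7864379882812, 107.14515686035156), (35.052452087402344, 101.70126342773438), 80.02704620361328)
end h [0.0727 0.0736]
end h [0.0724 0.0735]
base [-0.0542 -0.0536  0.0545  0.0558] t [-0.0303  0.0445]
pics/side_2673.png
```

```bash
python3 -m jog '-0.3 0 -1 0 0 0 1;-0.3 0 -1 0 0 0 1;-0.3 0 -1 0 0 0 1;-0.3 0 -1 0 0 0 1;-0.3 0 -1 0 0 0 1;-0.3 0 -1 0 0 0 1;-0.3 0 -1 0 0 0 1;-0.3 0 -1 0 0 0 1'; python3 -c "
from h import *
for i in range(6):
    c=camera('side' if i%2 else 'top'); o=get_obs(); print(o['force'],o['moment'])
    save(c,'pics/fin%d.png'%i)"
```

```text
time_s: 27.45
ee_pos: [0.5559, 0.1048, 0.0721]
eef_rot: [-1.569, 0.005, 2.977]
force: [-4.1, -1.6, 9.2]
grip_width: 0.0003
[-2.79129121 -1.87667544  9.97828332] [-0.18287109  0.67714474  0.01241138]
[-2.95800329 -0.29277257 10.89745057] [-0.15305115  0.68579273 -0.0104485 ]
[-3.13819747 -0.34464057 10.50497528] [-0.15585251  0.66595266 -0.0026556 ]
[-3.06047943 -0.20065658  9.57459105] [-0.14613725  0.68463756  0.01419093]
[-3.6203301  -1.29923889  9.19739618] [-0.13188789  0.68570226 -0.00537517]
[-3.89817623 -0.60729082 11.26217223] [-0.09592686  0.71637218  0.04004565]
```

View pics/fin5.png

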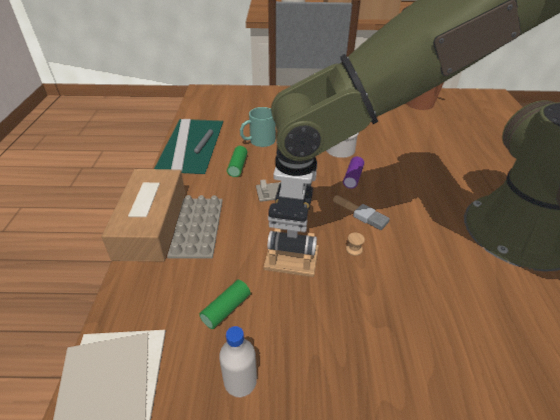

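The press holds steady at about 10 N. The picture shows the barrel in the cradle at (293,244) under the shut fingers, and the bystanders in view are where they were. I'm handing in.

```bash
python3 -c "
from h import *
print(hand_in()); o=get_obs(); print(o['time_s'],o['force'])"
```

```text
the job is handed in; nothing more can be done
None
the job is handed in; nothing more can be done
```

The job is handed in at about 28 s of the 72 s allowed: the lid is home on the tub, and the barrel is in the V cradle, still pressed down with about 10 N.

- **Lid:** I pushed it down until it stopped hard at the predicted depth, with up to 28 N of push. The side camera put its flange top at 70.6 mm against 70 mm expected, and level.
- **Barrel:** The first seating was about 2 mm off-centre, so I re-gripped it, moved it and seated it again. It is now centred to within about 0.5 mm, with both ends at the same height.
- **Press:** I released the barrel so it bore on both sides by itself, then pressed on its top with shut fingers. The last readings were 9–11 N downward, with 3–4 N of sideways force along the groove that I did not fully remove. The barrel did not move in the last measurement I took, just before the final press adjustment.

- **Overshoot:** On the way to the lid I overshot once by about 13 cm. The force readings stayed near zero, so nothing was touched.
- **Not checked:** The top camera's view of the cradle was blocked by the arm, so the final checks on the barrel rest on the side camera alone. In the last picture the arm also hid part of the tub, so the lid was not seen again after I let go of it. The bystanders in view had not moved.

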